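# Make up two pipe-fitting kits for the welder

### The job

Make up two kits for the welder from the loose pipe fittings: the keyhole-shaped tray gets the wide flange, neck up, in its large bay and the taller nipple standing on end in its small bay; the rectangular tray gets the elbow lying flat in one bay and the narrow flange, neck up, in the other, either way round. Every piece must rest flat on the floor of its bay, not on a rim; set each down rather than dropping it, and leave the short nipple and the tee where they are.

Things in the scene. Friction and masses are not known exactly. Their poses are not given: they have to be found in the camera images.
- flange_wide: The wide pipe flange, bare steel, loose, lying on its face with its neck up: round plate 95 mm across and 10 mm thick with four bolt holes, and on it a central round neck 42 mm across reaching 48 mm above the underside. About 0.6 kg. Origin: centre of the underside; z up along the neck.
- flange_narrow: The narrow pipe flange, bare steel, loose, lying on its face with its neck up: round plate 75 mm across and 10 mm thick with four bolt holes, and on it a central round neck 28 mm across reaching 46 mm above the underside. About 0.35 kg. Origin: centre of the underside; z up along the neck.
- nipple_tall: The taller pipe nipple, a plain steel tube standing on end, loose: 34 mm outside, 27 mm inside, 75 mm tall. About 0.2 kg. Origin: centre of the lower end; z up along the tube.
- nipple_short: The shorter pipe nipple, a plain steel tube standing on end, loose: 34 mm outside, 27 mm inside, 45 mm tall. In neither kit. About 0.12 kg. Origin: centre of the lower end; z up along the tube.
- elbow: 90 degree steel pipe elbow, loose, lying flat: round 34 mm tube, centreline bend radius 38 mm, 34 mm tall as it lies. About 0.17 kg. Origin: on the underside, below the tube centreline at the middle of the bend (grip across the tube there). x points radially to the outside of the bend, y along the tube, z up. It spans x -25 to +17 mm, y -38 to +38 mm; bend centre at x = -38 mm.
- tee: The steel pipe tee, loose, lying flat on its side: straight 34 mm run 76 mm long with a 34 mm branch from its middle, 34 mm tall as it lies. In neither kit. About 0.3 kg. Origin: on the underside, beneath where run and branch axes meet; x along the run (from -38 to +38 mm), y along the branch (which ends at +38 mm), z up.
- tray_keyhole: Keyhole-shaped kit tray, grey sheet metal, fixed: a large square bay with a small square bay projecting from one side. Floor 3 mm thick; rims and divider 4 mm thick, tops 8 mm above the bench. Overall 190 mm long. Large bay 118 x 118 mm inside, centre x = -32 mm; small bay 60 x 60 mm inside, centre x = +61 mm; both y = 0. Origin: underside, mid-length; x from large to small bay, z up.
- tray_rect: Rectangular kit tray, grey sheet metal, fixed: two equal bays in a row. Floor 3 mm thick; rims and divider 4 mm thick, tops 8 mm above the bench. Overall 212 x 108 mm; bays 100 x 100 mm inside, centres at x = -52 and +52 mm, y = 0; divider at x = 0. Origin: centre of the underside; x along the length, z up.

How it is judged:
By the outcome, as a careful person would: the job done as asked, in the order asked, and still so for the second after the job is handed in, with the robot touching nothing.
It also fails if it takes over 115 s, if anything falls off the work surface, if the arm or the gripper's body presses on something with over 40 N, if the wrist force passes 120 N, or if a joint passes its speed limit or range.

### The arm

A 7-joint arm with a two-finger parallel gripper is mounted at the origin on the work surface. World frame = base frame: x ahead of the robot, y to its left, z up, the work surface at z = 0. Lengths are in m, angles in degrees, forces in N, time in s.
With the tool pointing down it reaches from about 0.425 to 0.875 m from the base axis. Payload 4.7 kg.
Tool frame: the origin (TCP) lies between the finger pads; the fingertips stand 8 mm ahead of it and the grasp point (between the pads) lies 11 mm behind it (env.tip_extent is the distance from the TCP to the fingertips, in m); z points along the fingers, y is the line along which they close (so a half turn about z gives the same grasp; the last joint's range is limited). The gripper opens to 87 mm and grips with 3 to 60 N. Pads are 19 mm wide; open, the fingers measure 117 mm over their backs; the gripper's body (75 mm by 190 mm) begins 51 mm behind the grasp point.
Start: joints at [72.599, 18.392, -4.016, 83.108, 1.295, 78.541, -3.26], TCP at [0.203, -0.617, 0.204] pointing down, gripper open.
Joint ranges: [-163.93, 163.93], [-17.29, 119.83], [-79.2, 71.16], [3.27, 140.29], [-89.18, 269.18], [5.43, 117.66], [-154.24, 154.24]. Speed limits (degrees/s): [147.25, 147.25, 180, 180, 180, 180, 180].

### API

Orientations are given as [roll, pitch, yaw] about the fixed x, y, z axes, in that order (R = Rz(yaw) Ry(pitch) Rx(roll)).
In Python, from cell import sensors, vision, workorder, env gives the robot as it stands.
- The arm moves only by the tool drive_tool, never from a script. Its argument "moves" is a list of rows, each an object of numbers: "x", "y", "z": the shift along the tool's x, y, z in mm; "rx", "ry", "rz": the turn, a rotation vector about the tool's x, y, z in rad; "fingers": the closure, from -1 (fully open) to 1 (shut). In form: [{"x": .., "y": .., "z": .., "rx": .., "ry": .., "rz": .., "fingers": ..}, ...]. A call has 1 to 20 rows; each row is the pose to reach, as a shift and turn from the pose commanded when the call began, along the tool's axes at that moment; what a row does not reach only later rows make up. A row lasts 1/8 s, in which the tool goes at most 62.5 mm and 10.7 degrees, less where a joint would pass 70% of its speed; a pose out of reach is approached as far as the arm can. A call with a gripper value outside its range is refused whole. The fingers move at their own pace and stop on an object; "force" is the grip in N (left out, the last holds). Time passes only in rows, so rows that repeat a pose let the fingers close. It gives the time, the measured TCP pose, the force, the opening and the grip force at its end, in the units of the state.
- sensors.get_obs(): the state, without advancing time (a new reading comes with each control period).
- vision.read_camera(name): name is "scene" or "top" or "wrist"; returns a dict with "image" (480x640x3 uint8, red, green, blue), "fx", "fy", "cx", "cy" (pixels), "R" (3x3) and "t" (3): a world point X has camera coordinates R X + t. Camera axes: x right, y down, z forward; pixel columns grow to the right and rows downward; lengths in m; the calibration is good to about 2 mm. A picture is of the moment at which its call begins. There is no depth.
- workorder.sign_off(): hands the job in; it is judged then, once.
The state is a dict: "time_s": time; "qpos": joint angles; "joint_velocities": joint speeds; "effort": joint torques, N m; "tool_pos": TCP position; "tool_rot": TCP orientation; "force": force on the tool from outside, world axes, zero at the start; "wrist_torque": the same for the moment, N m; "grip_width": finger opening in m; "grasp_force": force on a finger pad.
Only numpy, scipy, OpenCV 4.12 (cv2) and the standard library are available. Lean on these libraries where they do the work, as an engineer would, in place of code of your own. Each camera call takes 0.05 s, during which the arm holds its last target. There are 200 camera calls.

## Working session

There is one attempt and no reset: what is moved stays moved. The work goes in short steps, Python scripts to look and compute and a tool call to move; the robot and the scene stay as the last step left them, time stands still between calls to the robot, and variables do not carry over. Pictures are saved under pics/ and viewed, at most 14 in all, crops included, and the job is handed in when it is done.

Besides the shell and the picture viewer there is one more tool, called as name(argument=value, ...), one argument or row to a line, values as JSON. drive_tool: Moves the arm, as the interface text tells. Its arguments: {"type":"object","properties":{"moves":{"type":"array"},"force":{"type":"number"}},"required":["moves"]}

```bash
mkdir -p pics; ls; python3 - <<'E'
from cell import sensors, vision, env
import cv2
print(sensors.get_obs(), env.tip_extent)
for n in ("top","scene"):
    c=vision.read_camera(n); cv2.imwrite(f"pics/{n}0.png",c["image"][:,:,::-1])
    print(n,c["fx"],c["fy"],c["cx"],c["cy"],c["R"],c["t"])
E
```

```text
pics
{'time_s': 0.0, 'qpos': array([72.59898688, 18.4414799 , -4.01721638, 83.17470567,  1.2951013 ,
       78.54132152, -3.25776397]), 'joint_velocities': array([-0.01188146, -0.02074589,  0.03407386, -0.06948263, -0.06634048,
        0.03740546,  0.01924247]), 'effort': array([-4.50955504e-04, -4.91294968e+01, -4.04618857e-01, -3.12530065e+01,
       -6.41140994e-02,  4.37477406e-02,  2.22870767e-04]), 'tool_pos': array([ 0.2028939 , -0.61689597,  0.20243608]), 'tool_rot': array([-1.79887750e+02,  5.31095800e-03,  1.82146189e+01]), 'force': array([ 0.33913657,  0.76920242, -0.38502527]), 'wrist_torque': array([-0.03783806,  0.00499733,  0.03626367]), 'grasp_force': 0.0, 'grip_width': 0.08682949250651248} 0.008
top 602.646244906636 602.646244906636 313.70090657611064 236.67981952376215 [[ 0.02322007 -0.9994952  -0.02168365]
 [-0.99761282 -0.02175448 -0.06553941]
 [ 0.06503461  0.02315372 -0.99761436]] [0.00886657 0.57609832 1.2057461 ]
scene 514.8869401401937 514.8869401401937 322.57071317578635 245.15182969192406 [[-0.8635567   0.50424979 -0.00140487]
 [ 0.31799044  0.54241042 -0.77760724]
 [-0.39134628 -0.67195467 -0.62874877]] [ 0.49237246 -0.14571418  1.13513623]
```

View pics/top0.png

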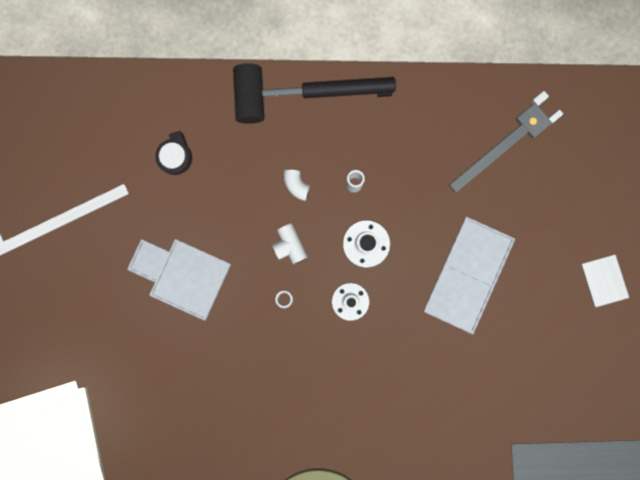

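View pics/scene0.png

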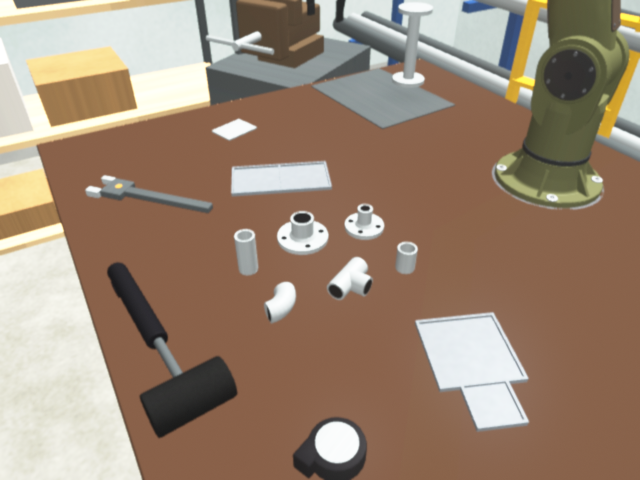

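Top view: wide flange (367,244), narrow flange (351,302), tall nipple (355,181), short nipple (284,299), elbow (297,185), tee (290,244), keyhole tray (185,278) with its small bay to the upper left, rectangular tray (470,275). The scene view agrees: the tall nipple is at (246,252). I'll fit model silhouettes in both views.

```bash
cat > fit.py <<'E'
import numpy as np, cv2
from scipy.optimize import minimize
S=4
def disc(r,z,c=(0,0)):
    a=np.linspace(0,2*np.pi,48); return np.c_[c[0]+r*np.cos(a),c[1]+r*np.sin(a),0*a+z]
def cyl(r,z0,z1): return np.r_[disc(r,z0),disc(r,z1)]
def box(x0,x1,y0,y1,z0,z1): return np.array([[x,y,z] for x in(x0,x1) for y in(y0,y1) for z in(z0,z1)],float)
def ring(t):   # tube section of the elbow at bend angle t
    a=np.linspace(0,2*np.pi,32); r=38+17*np.cos(a)
    return np.c_[r*np.cos(t)-38,r*np.sin(t),17+17*np.sin(a)]
T=np.linspace(-np.pi/4,np.pi/4,9)
def tube(a,b,ax):
    d=disc(17,0); o=np.zeros((48,3)); p=[]
    for v in(a,b):
        q=np.zeros((48,3)); q[:,ax]=v; q[:,1-ax]=d[:,0]; q[:,2]=17+d[:,1]; p.append(q)
    return np.vstack(p)
M={"flange_wide":[cyl(47.5,0,10),cyl(21,0,48)],"flange_narrow":[cyl(37.5,0,10),cyl(14,0,46)],
"nipple_tall":[cyl(17,0,75)],"nipple_short":[cyl(17,0,45)],
"elbow":[np.r_[ring(a),ring(b)] for a,b in zip(T,T[1:])],"tee":[tube(-38,38,0),tube(0,38,1)],
"tray_keyhole":[box(-95,31,-63,63,0,8),box(27,95,-34,34,0,8)],"tray_rect":[box(-106,106,-54,54,0,8)]}
def mask(cam,parts,p):
    c,s=np.cos(p[2]),np.sin(p[2]); Rz=np.array([[c,-s,0],[s,c,0],[0,0,1]])
    m=np.zeros((480*S,640*S),np.uint8)
    for P in parts:
        X=(P/1000)@Rz.T+[p[0],p[1],0]; Y=X@cam["R"].T+cam["t"]
        uv=np.c_[cam["fx"]*Y[:,0]/Y[:,2]+cam["cx"],cam["fy"]*Y[:,1]/Y[:,2]+cam["cy"]]
        h=cv2.convexHull(((uv+.5)*S*16).astype(np.int32)-8)
        cv2.fillConvexPoly(m,h,255,shift=4)
    return cv2.resize(m,(640,480),interpolation=cv2.INTER_AREA)/255.
def ground(cam,u,v,z=0):
    d=cam["R"].T@np.array([(u-cam["cx"])/cam["fx"],(v-cam["cy"])/cam["fy"],1]); o=-cam["R"].T@cam["t"]
    return (o+d*(z-o[2])/d[2])[:2]
def fg(cam):   # brown bench: red well above blue; steel: grey
    i=cam["image"].astype(float); d=(i[...,0]-i[...,2])/np.maximum(i.max(2),1)
    return np.clip((0.40-d)/0.25,0,1)
def fit(cams,name,p0,yaws):
    F=[fg(c) for c in cams]; best=None
    win=[cv2.dilate((mask(c,M[name],[*p0,y0])>0).astype(np.uint8),np.ones((25,25)))for c in cams for y0 in yaws[:1]]
    def cost(p):
        return sum((w*np.abs(mask(c,M[name],p)-f)).sum() for c,f,w in zip(cams,F,win))
    for y0 in yaws:
        sim=np.array([[*p0,y0],[p0[0]+.008,p0[1],y0],[p0[0],p0[1]+.008,y0],[*p0,y0+.3]])
        r=minimize(cost,[*p0,y0],method="Nelder-Mead",options=dict(initial_simplex=sim,maxiter=120,xatol=1e-4))
        if best is None or r.fun<best.fun: best=r
    return best.x,best.fun
E
python3 - <<'E'
from cell import vision
from fit import *
top,sc=vision.read_camera("top"),vision.read_camera("scene")
i=top["image"]; print(i[350,350],i[244,340],i[278,185])
D=np.deg2rad
G={"flange_wide":(367,244,[0]),"flange_narrow":(351,302,[0]),"nipple_tall":(355,186,[0]),"nipple_short":(284,300,[0]),
"elbow":(297,185,D([0,90,180,270])),"tee":(291,244,D([30,120,210,300])),"tray_keyhole":(182,276,D([40,60,80])),"tray_rect":(470,275,D([-20,-40]))}
for n,(u,v,y) in G.items():
    p0=ground(top,u,v)
    for l,cams in(("top",[top]),("scene",[sc]),("both",[top,sc])):
        p,f=fit(cams,n,p0,y); print(n,l,(p[:2]*1000).round(1),np.rad2deg(p[2]).round(1),round(f),"reach",np.hypot(*p[:2]).round(3))
E
```

```text
[119  91  75] [121  91  77] [199 205 213]
flange_wide top [564.5 -86. ] 2.1 608 reach 0.571
flange_wide scene [564.2 -85.5] 5.3 97 reach 0.571
flange_wide both [564.2 -85.6] 8.0 707 reach 0.571
flange_narrow top [446.  -55.5] 12.3 524 reach 0.449
flange_narrow scene [445.  -55.6] -5.5 74 reach 0.448
flange_narrow both [445.2 -55.6] 6.4 599 reach 0.449
nipple_tall top [688.9 -59. ] -5.1 174 reach 0.691
nipple_tall scene [687.2 -59.1] 13.1 48 reach 0.69
nipple_tall both [687.8 -58.6] -7.8 224 reach 0.69
nipple_short top [448.9  79.2] 5.0 254 reach 0.456
nipple_short scene [448.1  77.5] 12.0 32 reach 0.455
nipple_short both [448.   77.6] 9.2 288 reach 0.455
elbow top [681.2  63.4] 124.4 216 reach 0.684
elbow scene [680.5  62.9] 125.8 88 reach 0.683
elbow both [680.4  62.7] 126.1 306 reach 0.683
tee top [560.9  65.9] 25.8 402 reach 0.565
tee scene [560.5  64.5] 27.4 81 reach 0.564
tee both [560.9  65. ] 27.3 485 reach 0.565
tray_keyhole top [495.7 303.5] 66.3 1091 reach 0.581
tray_keyhole scene [494.8 304.8] 66.9 334 reach 0.581
tray_keyhole both [494.9 304.8] 66.9 1434 reach 0.581
tray_rect top [ 505.1 -294.7] -23.0 960 reach 0.585
tray_rect scene [ 505.8 -295.5] -23.4 163 reach 0.586
tray_rect both [ 505.6 -295.6] -23.6 1129 reach 0.586
```

```bash
cat > go.py <<'E'
import sys, numpy as np
from scipy.spatial.transform import Rotation as Ro
from cell import sensors
o=sensors.get_obs(); R=Ro.from_euler("xyz",o["tool_rot"],degrees=True)
print("t %.2f"%o["time_s"],(o["tool_pos"]*1000).round(1),o["tool_rot"].round(1),"q",o["qpos"].round(0),"F",o["force"].round(1),"w %.1f g %.1f"%(o["grip_width"]*1000,o["grasp_force"]))
for a in sys.argv[1:]:   # x,y,z mm, yaw deg
    x,y,z,w=map(float,a.split(","))
    d=R.inv().apply(np.array([x,y,z])-o["tool_pos"]*1000); r=(R.inv()*Ro.from_euler("xyz",[180,0,w],degrees=True)).as_rotvec()
    print(a,"->",d.round(1),r.round(3))
E
python3 go.py 564.2,-85.6,130,60
```

```text
t 0.20 [ 202.9 -617.1  202.9] [-179.9    0.    18.2] q [73. 18. -4. 83.  1. 79. -3.] F [ 0.4  0.7 -0.3] w 86.9 g 0.0
564.2,-85.6,130,60 -> [ 509.3 -391.9   73.3] [-0.001 -0.    -0.729]
```

drive_tool(
  moves=[
    {"x":46,"y":-36,"z":5,"rz":-0.07},
    {"x":92,"y":-71,"z":10,"rz":-0.14},
    {"x":139,"y":-107,"z":15,"rz":-0.2},
    {"x":185,"y":-142,"z":20,"rz":-0.27},
    {"x":231,"y":-178,"z":25,"rz":-0.33},
    {"x":278,"y":-214,"z":32,"rz":-0.4},
    {"x":324,"y":-250,"z":40,"rz":-0.47},
    {"x":370,"y":-285,"z":48,"rz":-0.53},
    {"x":416,"y":-320,"z":56,"rz":-0.6},
    {"x":463,"y":-356,"z":64,"rz":-0.67},
    {"x":495,"y":-381,"z":70,"rz":-0.71},
    {"x":509.3,"y":-391.9,"z":73.3,"rz":-0.729},
    {"x":509.3,"y":-391.9,"z":73.3,"rz":-0.729},
    {"x":509.3,"y":-391.9,"z":73.3,"rz":-0.729},
  ],
  force=30,
)

```text
invalid input at $.moves[0]: expected keys x, y, z, rx, ry, rz, fingers
```

```bash
python3 - <<'E'
from cell import vision
import cv2,numpy as np
c=vision.read_camera("wrist"); im=c["image"][:,:,::-1].copy()
for z in(0,.048):
    Y=c["R"]@np.array([.5642,-.0856,z])+c["t"]; u,v=c["fx"]*Y[0]/Y[2]+c["cx"],c["fy"]*Y[1]/Y[2]+c["cy"]; print(u,v)
    if Y[2]>0: cv2.drawMarker(im,(int(u),int(v)),(0,0,255) if z else (0,255,0),0,20)
cv2.imwrite("pics/w1.png",im)
E
python3 go.py 564.2,-85.6,26,60
```

```text
-315.18423050740444 -618.394421518278
-456.62807840420487 -782.0948578460989
t 0.25 [ 203.  -617.2  203. ] [-180.     0.    18.2] q [73. 18. -4. 83.  1. 79. -3.] F [ 0.5 -0.3  1. ] w 87.0 g 0.0
564.2,-85.6,26,60 -> [ 509.3 -391.9  177.4] [-0.001 -0.    -0.729]
```

View pics/w1.png

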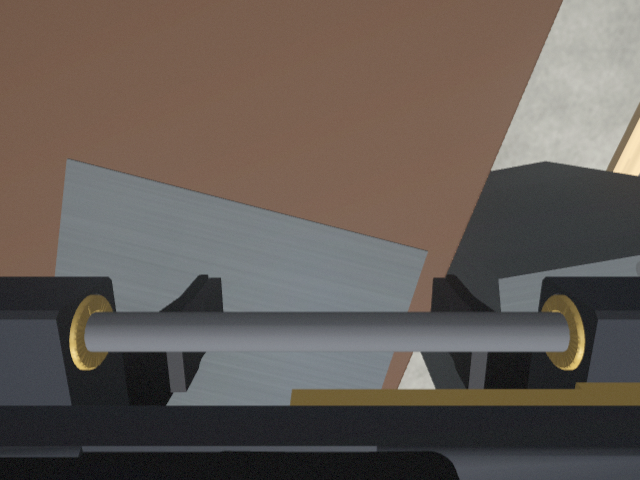

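The move was refused because each row needs all seven keys. That wrist picture only shows the starting spot: the fingers at columns 200 and 450, with a grey mat below.

drive_tool(
  moves=[
    {"x":46,"y":-36,"z":5,"rx":0,"ry":0,"rz":-0.07,"fingers":-1},
    {"x":92,"y":-71,"z":10,"rx":0,"ry":0,"rz":-0.14,"fingers":-1},
    {"x":139,"y":-107,"z":15,"rx":0,"ry":0,"rz":-0.2,"fingers":-1},
    {"x":185,"y":-142,"z":20,"rx":0,"ry":0,"rz":-0.27,"fingers":-1},
    {"x":231,"y":-178,"z":25,"rx":0,"ry":0,"rz":-0.33,"fingers":-1},
    {"x":278,"y":-214,"z":32,"rx":0,"ry":0,"rz":-0.4,"fingers":-1},
    {"x":324,"y":-250,"z":40,"rx":0,"ry":0,"rz":-0.47,"fingers":-1},
    {"x":370,"y":-285,"z":48,"rx":0,"ry":0,"rz":-0.53,"fingers":-1},
    {"x":416,"y":-320,"z":56,"rx":0,"ry":0,"rz":-0.6,"fingers":-1},
    {"x":463,"y":-356,"z":64,"rx":0,"ry":0,"rz":-0.67,"fingers":-1},
    {"x":495,"y":-381,"z":70,"rx":0,"ry":0,"rz":-0.71,"fingers":-1},
    {"x":509.3,"y":-391.9,"z":73.3,"rx":0,"ry":0,"rz":-0.729,"fingers":-1},
    {"x":509.3,"y":-391.9,"z":73.3,"rx":0,"ry":0,"rz":-0.729,"fingers":-1},
    {"x":509.3,"y":-391.9,"z":73.3,"rx":0,"ry":0,"rz":-0.729,"fingers":-1},
  ],
  force=30,
)

```text
time_s: 2.0
tool_pos: [0.5637, -0.0886, 0.1303]
tool_rot: [180.0, 0.1, 59.8]
force: [-0.1, 0.3, 0.2]
grip_width: 0.0874
grasp_force: 0.0
```

```bash
cat > snap.py <<'E'
import sys,cv2,numpy as np
from cell import vision
c=vision.read_camera(sys.argv[1]); im=c["image"][:,:,::-1].copy()
for a in sys.argv[3:]:
    Y=c["R"]@(np.array(list(map(float,a.split(","))))/1000)+c["t"]; u,v=c["fx"]*Y[0]/Y[2]+c["cx"],c["fy"]*Y[1]/Y[2]+c["cy"]; print(round(u),round(v))
    cv2.drawMarker(im,(int(u),int(v)),(0,0,255),0,20)
cv2.imwrite(f"pics/{sys.argv[2]}.png",im)
E
python3 snap.py wrist w2 564.2,-85.6,0 564.2,-85.6,48
python3 go.py 564.2,-85.6,26,60
```

```text
326 215
325 231
t 2.05 [563.7 -88.7 130.4] [1.80e+02 1.00e-01 5.98e+01] q [ 35.  14. -33.  99.   8.  69. -31.] F [ 0.4 -0.4  0.3] w 86.9 g 0.0
564.2,-85.6,26,60 -> [  3.1  -1.2 104.4] [ 0.     0.001 -0.004]
```

View pics/w2.png

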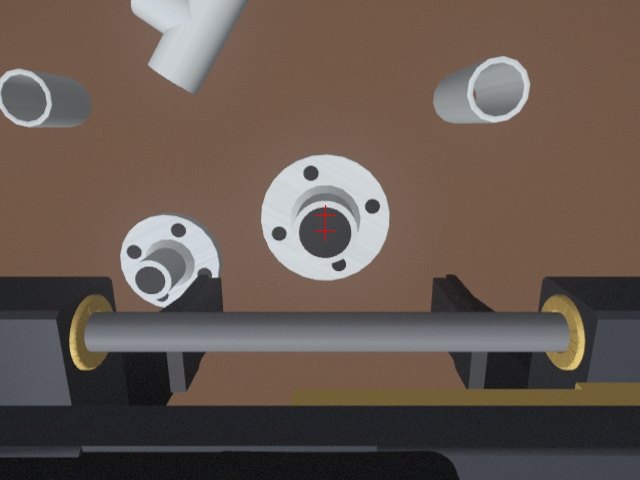

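The red prediction (325,231) sits on the neck's top centre, so the fit holds. I'll descend and grip.

drive_tool(
  moves=[
    {"x":3.1,"y":-1.2,"z":30,"rx":0,"ry":0,"rz":-0.004,"fingers":-1},
    {"x":3.1,"y":-1.2,"z":60,"rx":0,"ry":0,"rz":-0.004,"fingers":-1},
    {"x":3.1,"y":-1.2,"z":85,"rx":0,"ry":0,"rz":-0.004,"fingers":-1},
    {"x":3.1,"y":-1.2,"z":100,"rx":0,"ry":0,"rz":-0.004,"fingers":-1},
    {"x":3.1,"y":-1.2,"z":104.4,"rx":0,"ry":0,"rz":-0.004,"fingers":-1},
    {"x":3.1,"y":-1.2,"z":104.4,"rx":0,"ry":0,"rz":-0.004,"fingers":-1},
    {"x":3.1,"y":-1.2,"z":104.4,"rx":0,"ry":0,"rz":-0.004,"fingers":-1},
  ],
)

```text
time_s: 2.92
tool_pos: [0.5658, -0.083, 0.0269]
tool_rot: [179.9, -0.0, 60.2]
force: [0.5, -0.4, 0.4]
grip_width: 0.0869
grasp_force: 0.0
```

drive_tool(
  moves=[
    {"x":0,"y":0,"z":0,"rx":0,"ry":0,"rz":0,"fingers":1},
    {"x":0,"y":0,"z":0,"rx":0,"ry":0,"rz":0,"fingers":1},
    {"x":0,"y":0,"z":0,"rx":0,"ry":0,"rz":0,"fingers":1},
    {"x":0,"y":0,"z":0,"rx":0,"ry":0,"rz":0,"fingers":1},
    {"x":0,"y":0,"z":0,"rx":0,"ry":0,"rz":0,"fingers":1},
    {"x":0,"y":0,"z":0,"rx":0,"ry":0,"rz":0,"fingers":1},
    {"x":0,"y":0,"z":0,"rx":0,"ry":0,"rz":0,"fingers":1},
    {"x":0,"y":0,"z":0,"rx":0,"ry":0,"rz":0,"fingers":1},
  ],
  force=35,
)

```text
time_s: 3.92
tool_pos: [0.5651, -0.0829, 0.0258]
tool_rot: [180.0, -0.0, 60.2]
force: [1.8, 0.3, -0.3]
grip_width: 0.0399
grasp_force: 35.0
```

```bash
python3 go.py 564.2,-85.6,110,60 482.3,275.4,110,60 482.3,275.4,50,60
```

```text
t 3.92 [565.1 -82.9  25.8] [180.   -0.   60.2] q [ 33.  21. -32. 105.  13.  58. -34.] F [ 1.8  0.3 -0.3] w 39.9 g 35.0
564.2,-85.6,110,60 -> [ -2.8   0.6 -84.2] [ 0.    -0.     0.004]
482.3,275.4,110,60 -> [ 269.8 -249.8  -84.3] [ 0.    -0.     0.004]
482.3,275.4,50,60 -> [ 269.8 -249.9  -24.3] [ 0.    -0.     0.004]
```

drive_tool(
  moves=[
    {"x":0,"y":0,"z":-10,"rx":0,"ry":0,"rz":0,"fingers":1},
    {"x":0,"y":0,"z":-35,"rx":0,"ry":0,"rz":0,"fingers":1},
    {"x":0,"y":0,"z":-65,"rx":0,"ry":0,"rz":0,"fingers":1},
    {"x":5,"y":-5,"z":-85,"rx":0,"ry":0,"rz":0,"fingers":1},
    {"x":25,"y":-23,"z":-90,"rx":0,"ry":0,"rz":0,"fingers":1},
    {"x":55,"y":-51,"z":-90,"rx":0,"ry":0,"rz":0,"fingers":1},
    {"x":90,"y":-83,"z":-90,"rx":0,"ry":0,"rz":0,"fingers":1},
    {"x":125,"y":-115,"z":-90,"rx":0,"ry":0,"rz":0,"fingers":1},
    {"x":160,"y":-147,"z":-90,"rx":0,"ry":0,"rz":0,"fingers":1},
    {"x":195,"y":-179,"z":-90,"rx":0,"ry":0,"rz":0,"fingers":1},
    {"x":230,"y":-211,"z":-90,"rx":0,"ry":0,"rz":0,"fingers":1},
    {"x":255,"y":-234,"z":-90,"rx":0,"ry":0,"rz":0,"fingers":1},
    {"x":268,"y":-246,"z":-90,"rx":0,"ry":0,"rz":0,"fingers":1},
    {"x":272.6,"y":-250.5,"z":-85,"rx":0,"ry":0,"rz":0,"fingers":1},
    {"x":272.6,"y":-250.5,"z":-65,"rx":0,"ry":0,"rz":0,"fingers":1},
    {"x":272.6,"y":-250.5,"z":-45,"rx":0,"ry":0,"rz":0,"fingers":1},
    {"x":272.6,"y":-250.5,"z":-30,"rx":0,"ry":0,"rz":0,"fingers":1},
    {"x":272.6,"y":-250.5,"z":-25,"rx":0,"ry":0,"rz":0,"fingers":1},
    {"x":272.6,"y":-250.5,"z":-25,"rx":0,"ry":0,"rz":0,"fingers":1},
    {"x":272.6,"y":-250.5,"z":-25,"rx":0,"ry":0,"rz":0,"fingers":1},
  ],
)

```text
time_s: 6.42
tool_pos: [0.4836, 0.2787, 0.0515]
tool_rot: [180.0, -0.1, 60.2]
force: [0.0, 0.5, -4.5]
grip_width: 0.0399
grasp_force: 35.0
```

```bash
python3 go.py 483.2,278.1,29,60; python3 snap.py wrist w3 482.3,275.4,3 518.8,360.9,3
```

```text
t 6.42 [483.6 278.7  51.5] [ 1.80e+02 -1.00e-01  6.02e+01] q [  6.  20. -45. 105.  16.  61. -75.] F [ 0.   0.5 -4.5] w 39.9 g 35.0
483.2,278.1,29,60 -> [-0.7 -0.  22.5] [ 0.001 -0.001  0.004]
328 256
307 85
```

View pics/w3.png

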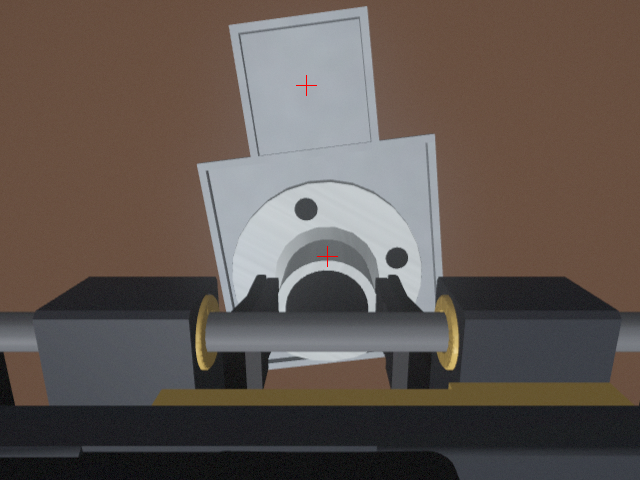

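The wide flange is held level over the large bay. The small-bay marker (307,85) is central in its bay. Next I lower it gently.

drive_tool(
  moves=[
    {"x":0,"y":0,"z":8,"rx":0,"ry":0,"rz":0,"fingers":1},
    {"x":0,"y":0,"z":15,"rx":0,"ry":0,"rz":0,"fingers":1},
    {"x":0,"y":0,"z":19,"rx":0,"ry":0,"rz":0,"fingers":1},
    {"x":0,"y":0,"z":20.5,"rx":0,"ry":0,"rz":0,"fingers":1},
    {"x":0,"y":0,"z":21.5,"rx":0,"ry":0,"rz":0,"fingers":1},
    {"x":0,"y":0,"z":22,"rx":0,"ry":0,"rz":0,"fingers":1},
    {"x":0,"y":0,"z":22,"rx":0,"ry":0,"rz":0,"fingers":1},
    {"x":0,"y":0,"z":22,"rx":0,"ry":0,"rz":0,"fingers":1},
  ],
)

```text
time_s: 7.48
tool_pos: [0.4831, 0.2783, 0.0289]
tool_rot: [180.0, -0.0, 60.2]
force: [-0.3, -0.6, -4.8]
grip_width: 0.0397
grasp_force: 35.0
```

drive_tool(
  moves=[
    {"x":0,"y":0,"z":0.5,"rx":0,"ry":0,"rz":0,"fingers":1},
    {"x":0,"y":0,"z":0.5,"rx":0,"ry":0,"rz":0,"fingers":1},
  ],
)

```text
time_s: 7.72
tool_pos: [0.4831, 0.2783, 0.0288]
tool_rot: [180.0, 0.0, 60.2]
force: [-1.8, -1.4, 0.6]
grip_width: 0.0396
grasp_force: 35.0
```

Contact: the load has come off the wrist. Release, lift and go to the tall nipple.

drive_tool(
  moves=[
    {"x":0,"y":0,"z":0,"rx":0,"ry":0,"rz":0,"fingers":-1},
    {"x":0,"y":0,"z":0,"rx":0,"ry":0,"rz":0,"fingers":-1},
    {"x":0,"y":0,"z":0,"rx":0,"ry":0,"rz":0,"fingers":-1},
    {"x":0,"y":0,"z":0,"rx":0,"ry":0,"rz":0,"fingers":-1},
    {"x":0,"y":0,"z":-20,"rx":0,"ry":0,"rz":0,"fingers":-1},
    {"x":0,"y":0,"z":-50,"rx":0,"ry":0,"rz":0,"fingers":-1},
    {"x":-5,"y":9,"z":-80,"rx":0,"ry":0,"rz":0,"fingers":-1},
    {"x":-20,"y":36,"z":-90,"rx":0,"ry":0,"rz":0,"fingers":-1},
    {"x":-42,"y":77,"z":-90,"rx":0,"ry":0,"rz":0,"fingers":-1},
    {"x":-66,"y":120,"z":-90,"rx":0,"ry":0,"rz":0,"fingers":-1},
    {"x":-90,"y":163,"z":-90,"rx":0,"ry":0,"rz":0,"fingers":-1},
    {"x":-114,"y":206,"z":-90,"rx":0,"ry":0,"rz":0,"fingers":-1},
    {"x":-138,"y":250,"z":-90,"rx":0,"ry":0,"rz":0,"fingers":-1},
    {"x":-162,"y":294,"z":-90,"rx":0,"ry":0,"rz":0,"fingers":-1},
    {"x":-180,"y":326,"z":-90,"rx":0,"ry":0,"rz":0,"fingers":-1},
    {"x":-188,"y":340,"z":-90,"rx":0,"ry":0,"rz":0,"fingers":-1},
    {"x":-190.7,"y":345.1,"z":-90,"rx":0,"ry":0,"rz":0,"fingers":-1},
    {"x":-190.7,"y":345.1,"z":-90,"rx":0,"ry":0,"rz":0,"fingers":-1},
    {"x":-190.7,"y":345.1,"z":-90,"rx":0,"ry":0,"rz":0,"fingers":-1},
    {"x":-190.7,"y":345.1,"z":-90,"rx":0,"ry":0,"rz":0,"fingers":-1},
  ],
)

```text
time_s: 10.22
tool_pos: [0.6874, -0.0573, 0.1186]
tool_rot: [-180.0, -0.0, 60.3]
force: [-0.3, 0.1, -0.1]
grip_width: 0.0872
grasp_force: 0.0
```

```bash
python3 go.py 687.8,-58.6,38,60.2;  python3 snap.py wrist w4 687.8,-58.6,75; python3 - <<'E'
from cell import vision
from fit import *
top,sc=vision.read_camera("top"),vision.read_camera("scene")
print(fit([top],"flange_wide",[.4823,.2754],[0]),fit([sc],"flange_wide",[.4823,.2754],[0]))
cv2.imwrite("pics/s2.png",cv2.resize(sc["image"][290:450,380:560,::-1],None,fx=3,fy=3))
E
```

```text
t 10.22 [687.4 -57.3 118.6] [-180.    -0.    60.3] q [ 27.  30. -35.  82.  17.  74. -38.] F [-0.3  0.1 -0.1] w 87.2 g 0.0
687.8,-58.6,38,60.2 -> [-1.   1.  80.6] [-0.    -0.     0.002]
329 255
(array([0.47429976, 0.28872833, 0.49985108]), np.float64(2422.144056648379)) (array([ 0.48606977,  0.29746563, -0.46348734]), np.float64(2908.272859969005))
```

View pics/w4.png

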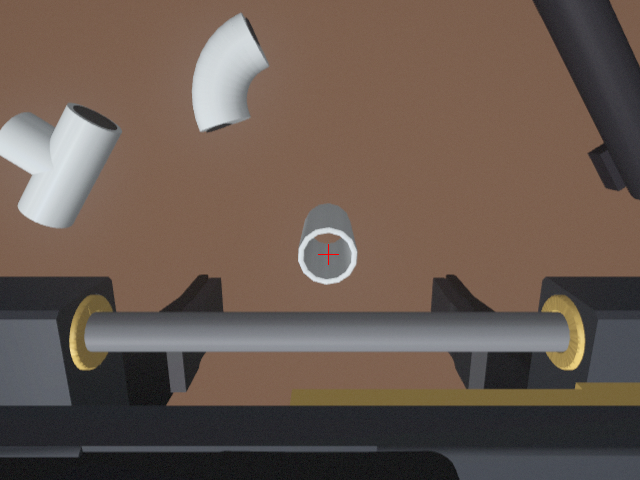

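View pics/s2.png

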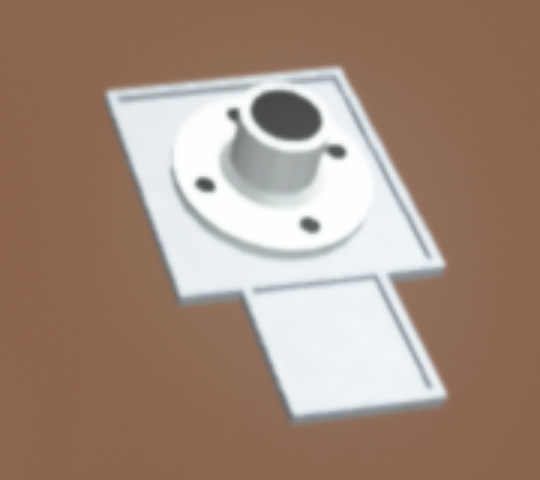

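The wide flange lies flat in the large bay. The nipple's top ring is centred on the prediction (329,255). Descend and grip.

drive_tool(
  moves=[
    {"x":-0.5,"y":0.5,"z":25,"rx":0,"ry":0,"rz":0,"fingers":-1},
    {"x":-0.5,"y":0.5,"z":50,"rx":0,"ry":0,"rz":0,"fingers":-1},
    {"x":-0.5,"y":0.5,"z":70,"rx":0,"ry":0,"rz":0,"fingers":-1},
    {"x":-0.5,"y":0.5,"z":79,"rx":0,"ry":0,"rz":0,"fingers":-1},
    {"x":-0.5,"y":0.5,"z":80.6,"rx":0,"ry":0,"rz":0,"fingers":-1},
    {"x":-0.5,"y":0.5,"z":80.6,"rx":0,"ry":0,"rz":0,"fingers":-1},
    {"x":-0.5,"y":0.5,"z":80.6,"rx":0,"ry":0,"rz":0,"fingers":1},
    {"x":-0.5,"y":0.5,"z":80.6,"rx":0,"ry":0,"rz":0,"fingers":1},
    {"x":-0.5,"y":0.5,"z":80.6,"rx":0,"ry":0,"rz":0,"fingers":1},
    {"x":-0.5,"y":0.5,"z":80.6,"rx":0,"ry":0,"rz":0,"fingers":1},
    {"x":-0.5,"y":0.5,"z":80.6,"rx":0,"ry":0,"rz":0,"fingers":1},
    {"x":-0.5,"y":0.5,"z":80.6,"rx":0,"ry":0,"rz":0,"fingers":1},
    {"x":-0.5,"y":0.5,"z":80.6,"rx":0,"ry":0,"rz":0,"fingers":1},
    {"x":-0.5,"y":0.5,"z":80.6,"rx":0,"ry":0,"rz":0,"fingers":1},
  ],
  force=25,
)

```text
time_s: 12.12
tool_pos: [0.6878, -0.0593, 0.0377]
tool_rot: [-180.0, 0.0, 60.2]
force: [-0.6, -0.3, 0.2]
grip_width: 0.034
grasp_force: 25.0
```

```bash
python3 go.py 518.8,360.9,120,60.2
```

```text
t 12.12 [687.8 -59.3  37.7] [-180.     0.    60.2] q [ 27.  34. -33.  86.  20.  66. -40.] F [-0.6 -0.3  0.2] w 34.0 g 25.0
518.8,360.9,120,60.2 -> [ 280.7 -355.4  -82.2] [-0.  0.  0.]
```

drive_tool(
  moves=[
    {"x":0,"y":0,"z":-10,"rx":0,"ry":0,"rz":0,"fingers":1},
    {"x":0,"y":0,"z":-40,"rx":0,"ry":0,"rz":0,"fingers":1},
    {"x":3,"y":-4,"z":-75,"rx":0,"ry":0,"rz":0,"fingers":1},
    {"x":20,"y":-25,"z":-95,"rx":0,"ry":0,"rz":0,"fingers":1},
    {"x":46,"y":-58,"z":-100,"rx":0,"ry":0,"rz":0,"fingers":1},
    {"x":77,"y":-98,"z":-100,"rx":0,"ry":0,"rz":0,"fingers":1},
    {"x":110,"y":-139,"z":-100,"rx":0,"ry":0,"rz":0,"fingers":1},
    {"x":143,"y":-181,"z":-100,"rx":0,"ry":0,"rz":0,"fingers":1},
    {"x":176,"y":-223,"z":-100,"rx":0,"ry":0,"rz":0,"fingers":1},
    {"x":209,"y":-265,"z":-100,"rx":0,"ry":0,"rz":0,"fingers":1},
    {"x":242,"y":-306,"z":-100,"rx":0,"ry":0,"rz":0,"fingers":1},
    {"x":266,"y":-337,"z":-100,"rx":0,"ry":0,"rz":0,"fingers":1},
    {"x":278,"y":-352,"z":-98,"rx":0,"ry":0,"rz":0,"fingers":1},
    {"x":280.7,"y":-355.4,"z":-85,"rx":0,"ry":0,"rz":0,"fingers":1},
    {"x":280.7,"y":-355.4,"z":-60,"rx":0,"ry":0,"rz":0,"fingers":1},
    {"x":280.7,"y":-355.4,"z":-35,"rx":0,"ry":0,"rz":0,"fingers":1},
    {"x":280.7,"y":-355.4,"z":-18,"rx":0,"ry":0,"rz":0,"fingers":1},
    {"x":280.7,"y":-355.4,"z":-13,"rx":0,"ry":0,"rz":0,"fingers":1},
    {"x":280.7,"y":-355.4,"z":-13,"rx":0,"ry":0,"rz":0,"fingers":1},
    {"x":280.7,"y":-355.4,"z":-13,"rx":0,"ry":0,"rz":0,"fingers":1},
  ],
)

```text
time_s: 14.62
tool_pos: [0.5196, 0.3613, 0.0517]
tool_rot: [179.9, -0.1, 60.2]
force: [0.2, -0.4, -1.6]
grip_width: 0.0339
grasp_force: 25.0
```

drive_tool(
  moves=[
    {"x":0,"y":0,"z":4,"rx":0,"ry":0,"rz":0,"fingers":1},
    {"x":0,"y":0,"z":7,"rx":0,"ry":0,"rz":0,"fingers":1},
    {"x":0,"y":0,"z":8.5,"rx":0,"ry":0,"rz":0,"fingers":1},
    {"x":0,"y":0,"z":9.2,"rx":0,"ry":0,"rz":0,"fingers":1},
    {"x":0,"y":0,"z":9.2,"rx":0,"ry":0,"rz":0,"fingers":1},
    {"x":0,"y":0,"z":9.2,"rx":0,"ry":0,"rz":0,"fingers":1},
  ],
)

```text
time_s: 15.38
tool_pos: [0.519, 0.3609, 0.0416]
tool_rot: [180.0, -0.0, 60.2]
force: [-0.2, -0.6, -1.4]
grip_width: 0.0337
grasp_force: 25.0
```

```bash
python3 go.py 518.8,360.9,40,60.2
```

```text
t 15.38 [519.  360.9  41.6] [180.   -0.   60.2] q [ -5.  29. -42.  95.  21.  64. -82.] F [-0.2 -0.6 -1.4] w 33.7 g 25.0
518.8,360.9,40,60.2 -> [-0.1 -0.2  1.6] [ 0. -0.  0.]
```

drive_tool(
  moves=[
    {"x":0,"y":0,"z":0.5,"rx":0,"ry":0,"rz":0,"fingers":1},
    {"x":0,"y":0,"z":0.9,"rx":0,"ry":0,"rz":0,"fingers":1},
    {"x":0,"y":0,"z":0.9,"rx":0,"ry":0,"rz":0,"fingers":1},
  ],
)

```text
time_s: 15.75
tool_pos: [0.519, 0.3609, 0.0407]
tool_rot: [180.0, -0.0, 60.2]
force: [-0.8, 0.4, -1.7]
grip_width: 0.0332
grasp_force: 25.0
```

drive_tool(
  moves=[
    {"x":0,"y":0,"z":0.4,"rx":0,"ry":0,"rz":0,"fingers":1},
    {"x":0,"y":0,"z":0.4,"rx":0,"ry":0,"rz":0,"fingers":1},
  ],
)

```text
time_s: 16.0
tool_pos: [0.5191, 0.361, 0.0406]
tool_rot: [180.0, -0.0, 60.2]
force: [-0.4, -0.3, 1.7]
grip_width: 0.0339
grasp_force: 25.0
```

drive_tool(
  moves=[
    {"x":0,"y":0,"z":0,"rx":0,"ry":0,"rz":0,"fingers":-1},
    {"x":0,"y":0,"z":0,"rx":0,"ry":0,"rz":0,"fingers":-1},
    {"x":0,"y":0,"z":0,"rx":0,"ry":0,"rz":0,"fingers":-1},
    {"x":0,"y":0,"z":0,"rx":0,"ry":0,"rz":0,"fingers":-1},
    {"x":0,"y":0,"z":-20,"rx":0,"ry":0,"rz":0,"fingers":-1},
    {"x":0,"y":0,"z":-50,"rx":0,"ry":0,"rz":0,"fingers":-1},
    {"x":0,"y":0,"z":-80,"rx":0,"ry":0,"rz":0,"fingers":-1},
    {"x":-11,"y":18,"z":-90,"rx":0,"ry":0,"rz":0.04,"fingers":-1},
    {"x":-32,"y":52,"z":-90,"rx":0,"ry":0,"rz":0.1,"fingers":-1},
    {"x":-57,"y":92,"z":-90,"rx":0,"ry":0,"rz":0.17,"fingers":-1},
    {"x":-82,"y":132,"z":-90,"rx":0,"ry":0,"rz":0.23,"fingers":-1},
    {"x":-107,"y":172,"z":-90,"rx":0,"ry":0,"rz":0.3,"fingers":-1},
    {"x":-132,"y":213,"z":-85,"rx":0,"ry":0,"rz":0.36,"fingers":-1},
    {"x":-157,"y":253,"z":-75,"rx":0,"ry":0,"rz":0.4,"fingers":-1},
    {"x":-173,"y":279,"z":-65,"rx":0,"ry":0,"rz":0.42,"fingers":-1},
    {"x":-178.7,"y":288.4,"z":-60,"rx":0,"ry":0,"rz":0.422,"fingers":-1},
    {"x":-178.7,"y":288.4,"z":-60,"rx":0,"ry":0,"rz":0.422,"fingers":-1},
    {"x":-178.7,"y":288.4,"z":-60,"rx":0,"ry":0,"rz":0.422,"fingers":-1},
    {"x":-178.7,"y":288.4,"z":-60,"rx":0,"ry":0,"rz":0.422,"fingers":-1},
  ],
)

```text
time_s: 18.38
tool_pos: [0.6802, 0.0648, 0.1009]
tool_rot: [-180.0, -0.1, 36.2]
force: [-0.7, -0.4, -0.1]
grip_width: 0.0873
grasp_force: 0.0
```

```bash
python3 go.py 680.4,62.7,12,36.1;  python3 snap.py wrist w5 680.4,62.7,17 666.4,82,17 694.4,43.4,17; python3 - <<'E'
from cell import vision
import cv2
sc=vision.read_camera("scene")
cv2.imwrite("pics/s3.png",cv2.resize(sc["image"][290:450,380:560,::-1],None,fx=3,fy=3))
E
```

```text
t 18.38 [680.2  64.8 100.9] [-1.80e+02 -1.00e-01  3.62e+01] q [ 16.  29. -33.  84.  16.  71. -72.] F [-0.7 -0.4 -0.1] w 87.3 g 0.0
680.4,62.7,12,36.1 -> [-1.1  1.8 88.9] [-0.    -0.001  0.002]
329 236
293 236
366 237
```

View pics/w5.png

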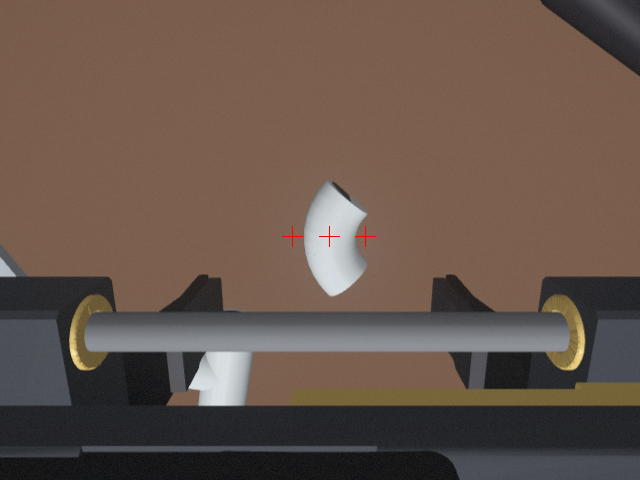

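View pics/s3.png

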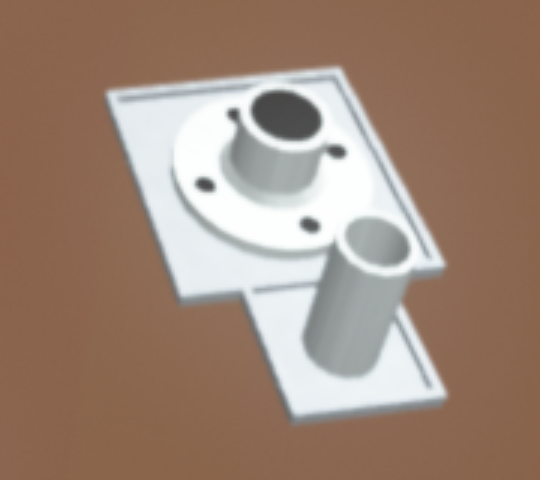

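The tall nipple stands in the small bay beside the flange. The elbow's mid-bend (329,236) lies between the fingers, tube square to the closing line. Descend and grip.

drive_tool(
  moves=[
    {"x":-0.5,"y":0.9,"z":25,"rx":0,"ry":0,"rz":0,"fingers":-0.5},
    {"x":-0.5,"y":0.9,"z":50,"rx":0,"ry":0,"rz":0,"fingers":-0.5},
    {"x":-0.5,"y":0.9,"z":72,"rx":0,"ry":0,"rz":0,"fingers":-0.5},
    {"x":-0.5,"y":0.9,"z":84,"rx":0,"ry":0,"rz":0,"fingers":-0.5},
    {"x":-0.5,"y":0.9,"z":88,"rx":0,"ry":0,"rz":0,"fingers":-0.5},
    {"x":-0.5,"y":0.9,"z":88.4,"rx":0,"ry":0,"rz":0,"fingers":-0.5},
    {"x":-0.5,"y":0.9,"z":88.4,"rx":0,"ry":0,"rz":0,"fingers":-0.5},
    {"x":-0.5,"y":0.9,"z":88.4,"rx":0,"ry":0,"rz":0,"fingers":1},
    {"x":-0.5,"y":0.9,"z":88.4,"rx":0,"ry":0,"rz":0,"fingers":1},
    {"x":-0.5,"y":0.9,"z":88.4,"rx":0,"ry":0,"rz":0,"fingers":1},
    {"x":-0.5,"y":0.9,"z":88.4,"rx":0,"ry":0,"rz":0,"fingers":1},
    {"x":-0.5,"y":0.9,"z":88.4,"rx":0,"ry":0,"rz":0,"fingers":1},
    {"x":-0.5,"y":0.9,"z":88.4,"rx":0,"ry":0,"rz":0,"fingers":1},
    {"x":-0.5,"y":0.9,"z":88.4,"rx":0,"ry":0,"rz":0,"fingers":1},
    {"x":-0.5,"y":0.9,"z":88.4,"rx":0,"ry":0,"rz":0,"fingers":1},
  ],
  force=25,
)

```text
time_s: 20.35
tool_pos: [0.6823, 0.0629, 0.0153]
tool_rot: [179.9, -0.2, 36.1]
force: [-1.4, 1.1, 12.3]
grip_width: 0.0015
grasp_force: 6.4
```

```bash
python3 go.py 553.3,-316.4,100,66.4
```

```text
t 20.35 [682.3  62.9  15.3] [179.9  -0.2  36.1] q [ 15.  34. -31.  88.  19.  63. -74.] F [-1.4  1.1 12.3] w 1.5 g 6.4
553.3,-316.4,100,66.4 -> [-327.2  230.8  -85.6] [ 0.002 -0.003 -0.53 ]
```

The fingers closed on nothing and there is a 12 N upward force. I need to look.

```bash
python3 snap.py wrist w6; python3 - <<'E'
from cell import vision
import cv2,numpy as np
sc=vision.read_camera("scene");tp=vision.read_camera("top")
a=cv2.resize(sc["image"][200:360,200:430,::-1],(690,480));b=cv2.resize(tp["image"][140:300,220:400,::-1],(540,480))
w=cv2.imread("pics/w6.png")
cv2.imwrite("pics/s4.png",cv2.resize(np.hstack([a,w[:,:]]),(800,290)))
E
```

```text
(no output)
```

View pics/s4.png

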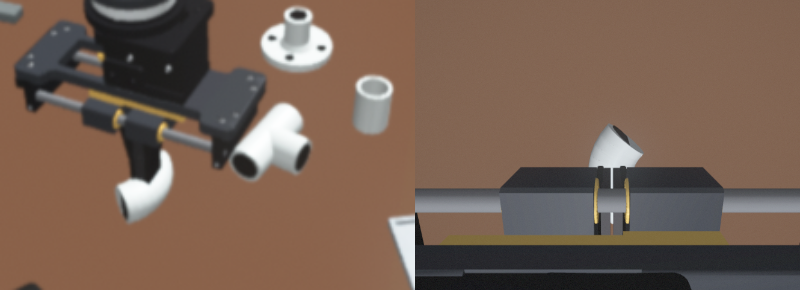

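drive_tool(
  moves=[
    {"x":0,"y":0,"z":-3,"rx":0,"ry":0,"rz":0,"fingers":1},
    {"x":0,"y":0,"z":-6,"rx":0,"ry":0,"rz":0,"fingers":1},
    {"x":0,"y":0,"z":-9,"rx":0,"ry":0,"rz":0,"fingers":1},
    {"x":0,"y":0,"z":-9,"rx":0,"ry":0,"rz":0,"fingers":1},
  ],
)

```text
time_s: 21.0
tool_pos: [0.6806, 0.0613, 0.0208]
tool_rot: [180.0, 0.0, 36.0]
force: [1.0, -0.8, 0.2]
grip_width: 0.0005
grasp_force: 0.0
```

```bash
python3 - <<'E'
from cell import vision
import cv2,numpy as np
sc=vision.read_camera("scene")
cv2.imwrite("pics/s5.png",cv2.resize(sc["image"][240:340,230:360,::-1],None,fx=6,fy=6,interpolation=cv2.INTER_CUBIC))
E
```

```text
(no output)
```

View pics/s5.png

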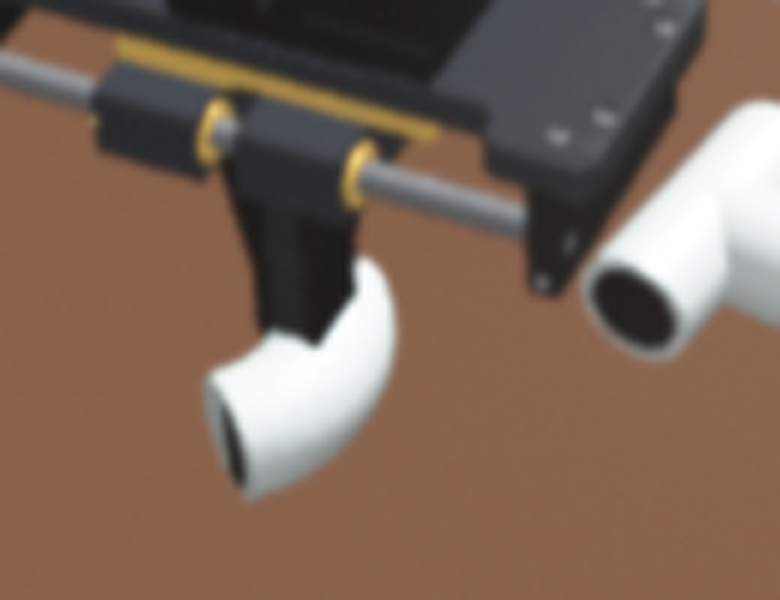

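The closed fingers are at the inside of the bend (crop ~ (300,330)), with the elbow shifted outward. I'll raise the arm and re-measure.

drive_tool(
  moves=[
    {"x":0,"y":0,"z":-20,"rx":0,"ry":0,"rz":0,"fingers":1},
    {"x":0,"y":0,"z":-50,"rx":0,"ry":0,"rz":0,"fingers":1},
    {"x":0,"y":0,"z":-90,"rx":0,"ry":0,"rz":0,"fingers":0},
    {"x":-60,"y":0,"z":-110,"rx":0,"ry":0,"rz":0,"fingers":-1},
    {"x":-80,"y":0,"z":-110,"rx":0,"ry":0,"rz":0,"fingers":-1},
    {"x":-80,"y":0,"z":-110,"rx":0,"ry":0,"rz":0,"fingers":-1},
    {"x":-80,"y":0,"z":-110,"rx":0,"ry":0,"rz":0,"fingers":-1},
  ],
)

```text
time_s: 21.92
tool_pos: [0.6166, 0.0153, 0.1316]
tool_rot: [180.0, -0.1, 36.1]
force: [0.2, -0.2, -0.1]
grip_width: 0.0427
grasp_force: 0.0
```

```bash
python3 - <<'E'
from cell import vision
from fit import *
c=vision.read_camera("wrist");sc=vision.read_camera("scene")
cv2.imwrite("pics/w7.png",np.hstack([cv2.resize(c["image"][:,:,::-1],(400,300)),cv2.resize(sc["image"][200:350,200:400,::-1],(400,300))]))
for l,cams in(("scene",[sc]),("wrist",[c])):
    p,f=fit(cams,"elbow",[.6804,.0627],np.deg2rad([96,126,156])); print(l,p[:2]*1000,np.rad2deg(p[2]),f)
E
python3 go.py
```

```text
scene [680.10667047  62.5082118 ] 126.05885443266851 88.18028730990797
wrist [679.63574311  61.63689275] 126.5679833846445 1732.0936081998175
t 22.02 [616.5  15.7 130.9] [-180.    -0.    36.1] q [ 24.  20. -34.  93.  12.  71. -66.] F [ 0.1 -0.3 -1. ] w 50.6 g 0.0
```

View pics/w7.png

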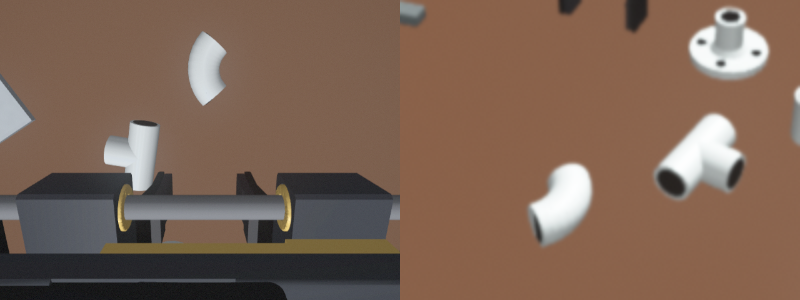

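```bash
python3 - <<'E'
from cell import vision, env
import numpy as np
c=vision.read_camera("scene")
for z in (0,13,21,34,40,50):
    for off in (0,8):
        Y=c["R"]@np.array([.6806+.0081*0,.0613,z/1000])+c["t"]
    u,v=c["fx"]*Y[0]/Y[2]+c["cx"],c["fy"]*Y[1]/Y[2]+c["cy"]; print(z,"scene",round(u,1),round(v,1),"crop",round((u-230)*6),round((v-240)*6))
E
python3 go.py
```

```text
0 scene 282.5 309.8 crop 315 419
13 scene 282.1 304.1 crop 312 385
21 scene 281.8 300.6 crop 311 363
34 scene 281.4 294.7 crop 308 328
40 scene 281.2 291.9 crop 307 311
50 scene 280.8 287.2 crop 305 283
t 22.07 [616.4  15.6 130.7] [-180.    -0.    36.1] q [ 24.  20. -34.  93.  12.  71. -66.] F [-0.9 -0.1  0.6] w 54.5 g 0.0
```

drive_tool(
  moves=[
    {"x":30,"y":0,"z":0,"rx":0,"ry":0,"rz":0,"fingers":-1},
    {"x":60,"y":0,"z":15,"rx":0,"ry":0,"rz":0,"fingers":-1},
    {"x":79.8,"y":-0.9,"z":40,"rx":0,"ry":0,"rz":0,"fingers":-1},
    {"x":79.8,"y":-0.9,"z":60,"rx":0,"ry":0,"rz":0,"fingers":-1},
    {"x":79.8,"y":-0.9,"z":80,"rx":0,"ry":0,"rz":0,"fingers":-1},
    {"x":79.8,"y":-0.9,"z":100,"rx":0,"ry":0,"rz":0,"fingers":-1},
    {"x":79.8,"y":-0.9,"z":113,"rx":0,"ry":0,"rz":0,"fingers":-1},
    {"x":79.8,"y":-0.9,"z":118.5,"rx":0,"ry":0,"rz":0,"fingers":-1},
    {"x":79.8,"y":-0.9,"z":118.5,"rx":0,"ry":0,"rz":0,"fingers":-1},
    {"x":79.8,"y":-0.9,"z":118.5,"rx":0,"ry":0,"rz":0,"fingers":-1},
  ],
  force=10,
)

```text
time_s: 23.32
tool_pos: [0.6806, 0.0621, 0.0133]
tool_rot: [179.9, -0.1, 36.0]
force: [0.0, -1.0, 1.4]
grip_width: 0.087
grasp_force: 0.0
```

drive_tool(
  moves=[
    {"x":0,"y":0,"z":0,"rx":0,"ry":0,"rz":0,"fingers":0},
    {"x":0,"y":0,"z":0,"rx":0,"ry":0,"rz":0,"fingers":0},
    {"x":0,"y":0,"z":0,"rx":0,"ry":0,"rz":0,"fingers":0},
    {"x":0,"y":0,"z":0,"rx":0,"ry":0,"rz":0,"fingers":0},
  ],
)

```text
time_s: 23.82
tool_pos: [0.6799, 0.062, 0.0123]
tool_rot: [180.0, 0.0, 36.0]
force: [-0.7, -0.1, 0.2]
grip_width: 0.0548
grasp_force: 0.0
```

drive_tool(
  moves=[
    {"x":0,"y":0,"z":0,"rx":0,"ry":0,"rz":0,"fingers":0.3},
    {"x":0,"y":0,"z":0,"rx":0,"ry":0,"rz":0,"fingers":0.3},
    {"x":0,"y":0,"z":0,"rx":0,"ry":0,"rz":0,"fingers":0.3},
  ],
)

```text
time_s: 24.2
tool_pos: [0.6799, 0.062, 0.0123]
tool_rot: [180.0, 0.0, 36.0]
force: [-0.2, -0.5, -0.1]
grip_width: 0.032
grasp_force: 0.0
```

drive_tool(
  moves=[
    {"x":0,"y":0,"z":0,"rx":0,"ry":0,"rz":0,"fingers":0.35},
    {"x":0,"y":0,"z":0,"rx":0,"ry":0,"rz":0,"fingers":0.35},
    {"x":0,"y":0,"z":0,"rx":0,"ry":0,"rz":0,"fingers":0.35},
  ],
)

```text
time_s: 24.58
tool_pos: [0.6799, 0.062, 0.0123]
tool_rot: [180.0, 0.0, 36.0]
force: [-0.2, 0.1, -0.5]
grip_width: 0.0283
grasp_force: 0.0
```

```bash
python3 - <<'E'
from cell import vision
from fit import *
sc=vision.read_camera("scene")
cv2.imwrite("pics/s6.png",cv2.resize(sc["image"][240:340,230:360,::-1],None,fx=6,fy=6,interpolation=cv2.INTER_CUBIC))
E
python3 go.py
```

```text
t 24.62 [679.9  62.   12.3] [180.   0.  36.] q [ 16.  34. -32.  88.  19.  63. -74.] F [ 0.6 -0.   0.2] w 28.2 g 0.0
```

View pics/s6.png

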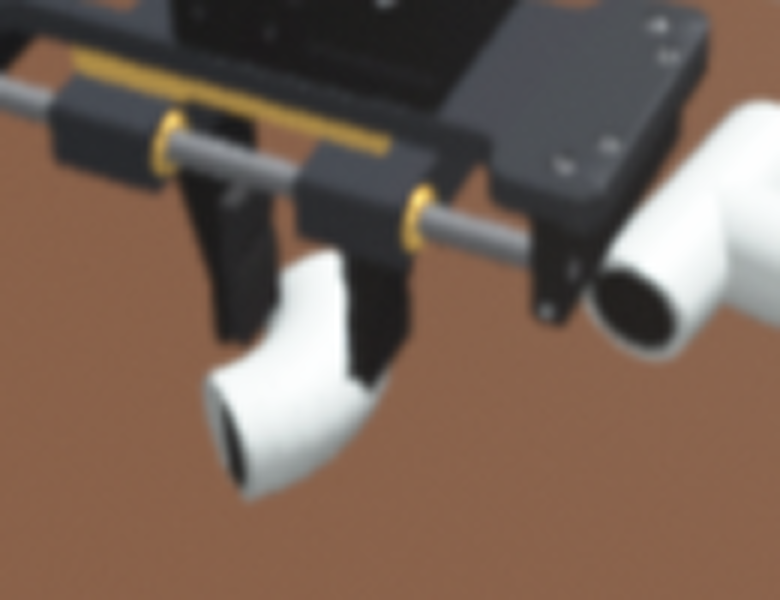

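At 28 mm opening the outer finger (crop (370,385)) overlaps the 34 mm tube with no force. I'll close in small steps to find where contact really occurs.

drive_tool(
  moves=[
    {"x":0,"y":0,"z":0,"rx":0,"ry":0,"rz":0,"fingers":0.5},
    {"x":0,"y":0,"z":0,"rx":0,"ry":0,"rz":0,"fingers":0.5},
    {"x":0,"y":0,"z":0,"rx":0,"ry":0,"rz":0,"fingers":0.5},
  ],
)

```text
time_s: 25.0
tool_pos: [0.6799, 0.0619, 0.0124]
tool_rot: [180.0, 0.0, 36.0]
force: [0.1, -0.3, 0.9]
grip_width: 0.0219
grasp_force: 0.1
```

drive_tool(
  moves=[
    {"x":0,"y":0,"z":0,"rx":0,"ry":0,"rz":0,"fingers":0.65},
    {"x":0,"y":0,"z":0,"rx":0,"ry":0,"rz":0,"fingers":0.65},
    {"x":0,"y":0,"z":0,"rx":0,"ry":0,"rz":0,"fingers":0.65},
  ],
)

```text
time_s: 25.38
tool_pos: [0.6804, 0.062, 0.0132]
tool_rot: [180.0, -0.0, 36.0]
force: [-1.7, 0.3, 5.9]
grip_width: 0.0157
grasp_force: 4.6
```

drive_tool(
  moves=[
    {"x":0,"y":0,"z":0,"rx":0,"ry":0,"rz":0,"fingers":0.8},
    {"x":0,"y":0,"z":0,"rx":0,"ry":0,"rz":0,"fingers":0.8},
    {"x":0,"y":0,"z":0,"rx":0,"ry":0,"rz":0,"fingers":0.8},
  ],
)

```text
time_s: 25.75
tool_pos: [0.681, 0.0624, 0.0145]
tool_rot: [179.9, -0.1, 36.0]
force: [-1.3, -0.8, 10.5]
grip_width: 0.009
grasp_force: 6.4
```

```bash
python3 - <<'E'
from cell import vision
import numpy as np
c=vision.read_camera("scene")
for n,s in(("outer",1),("inner",-1)):
  for d in (14,22):
    for z in (4,12,20,30):
        p=np.array([.6799-.588*s*d/1000,.062+.809*s*d/1000,z/1000])
        Y=c["R"]@p+c["t"]
        u,v=c["fx"]*Y[0]/Y[2]+c["cx"],c["fy"]*Y[1]/Y[2]+c["cy"]; print(n,d,z,"crop",round((u-230)*6),round((v-240)*6))
E
```

```text
outer 14 4 crop 365 424
outer 14 12 crop 363 403
outer 14 20 crop 362 382
outer 14 30 crop 361 355
outer 22 4 crop 392 433
outer 22 12 crop 391 412
outer 22 20 crop 390 391
outer 22 30 crop 388 364
inner 14 4 crop 271 394
inner 14 12 crop 269 373
inner 14 20 crop 268 352
inner 14 30 crop 265 325
inner 22 4 crop 245 385
inner 22 12 crop 243 364
inner 22 20 crop 241 343
inner 22 30 crop 238 316
```

Both the images (tips at z ≈ 21) and the wedging onset (22 mm width ≈ the z = 30 level of the tube) say the real fingertips stand about 10 mm higher than stated. I'll open and go down in steps, guarded by force.

drive_tool(
  moves=[
    {"x":0,"y":0,"z":0,"rx":0,"ry":0,"rz":0,"fingers":-0.4},
    {"x":0,"y":0,"z":0,"rx":0,"ry":0,"rz":0,"fingers":-0.4},
    {"x":0,"y":0,"z":0,"rx":0,"ry":0,"rz":0,"fingers":-0.4},
    {"x":0,"y":0,"z":0,"rx":0,"ry":0,"rz":0,"fingers":-0.4},
    {"x":0,"y":0,"z":3,"rx":0,"ry":0,"rz":0,"fingers":-0.4},
    {"x":0,"y":0,"z":5,"rx":0,"ry":0,"rz":0,"fingers":-0.4},
    {"x":0,"y":0,"z":6,"rx":0,"ry":0,"rz":0,"fingers":-0.4},
    {"x":0,"y":0,"z":6,"rx":0,"ry":0,"rz":0,"fingers":-0.4},
  ],
)

```text
time_s: 26.8
tool_pos: [0.6797, 0.062, 0.0061]
tool_rot: [-180.0, 0.0, 36.0]
force: [-0.3, 0.8, -0.3]
grip_width: 0.0606
grasp_force: 0.0
```

drive_tool(
  moves=[
    {"x":0,"y":0,"z":1,"rx":0,"ry":0,"rz":0,"fingers":-0.4},
    {"x":0,"y":0,"z":2,"rx":0,"ry":0,"rz":0,"fingers":-0.4},
    {"x":0,"y":0,"z":3,"rx":0,"ry":0,"rz":0,"fingers":-0.4},
    {"x":0,"y":0,"z":3,"rx":0,"ry":0,"rz":0,"fingers":-0.4},
  ],
)

```text
time_s: 27.3
tool_pos: [0.6798, 0.062, 0.0032]
tool_rot: [-180.0, 0.0, 36.0]
force: [0.5, -0.3, 0.2]
grip_width: 0.0612
grasp_force: 0.0
```

drive_tool(
  moves=[
    {"x":0,"y":0,"z":1,"rx":0,"ry":0,"rz":0,"fingers":-0.4},
    {"x":0,"y":0,"z":2,"rx":0,"ry":0,"rz":0,"fingers":-0.4},
    {"x":0,"y":0,"z":3,"rx":0,"ry":0,"rz":0,"fingers":-0.4},
    {"x":0,"y":0,"z":4,"rx":0,"ry":0,"rz":0,"fingers":-0.4},
    {"x":0,"y":0,"z":4,"rx":0,"ry":0,"rz":0,"fingers":-0.4},
  ],
)

```text
time_s: 27.92
tool_pos: [0.6798, 0.062, -0.0008]
tool_rot: [-180.0, 0.0, 36.0]
force: [0.1, -1.1, 0.7]
grip_width: 0.0607
grasp_force: 0.0
```

drive_tool(
  moves=[
    {"x":0,"y":0,"z":1,"rx":0,"ry":0,"rz":0,"fingers":-0.4},
    {"x":0,"y":0,"z":2,"rx":0,"ry":0,"rz":0,"fingers":-0.4},
    {"x":0,"y":0,"z":3,"rx":0,"ry":0,"rz":0,"fingers":-0.4},
    {"x":0,"y":0,"z":3,"rx":0,"ry":0,"rz":0,"fingers":-0.4},
  ],
)

```text
time_s: 28.42
tool_pos: [0.6798, 0.062, -0.0038]
tool_rot: [-180.0, 0.0, 36.0]
force: [-0.3, -0.2, -0.5]
grip_width: 0.0612
grasp_force: 0.0
```

drive_tool(
  moves=[
    {"x":0,"y":0,"z":0,"rx":0,"ry":0,"rz":0,"fingers":0.25},
    {"x":0,"y":0,"z":0,"rx":0,"ry":0,"rz":0,"fingers":0.25},
    {"x":0,"y":0,"z":0,"rx":0,"ry":0,"rz":0,"fingers":0.4},
    {"x":0,"y":0,"z":0,"rx":0,"ry":0,"rz":0,"fingers":0.4},
    {"x":0,"y":0,"z":0,"rx":0,"ry":0,"rz":0,"fingers":0.4},
  ],
  force=10,
)

```text
time_s: 29.05
tool_pos: [0.68, 0.0619, -0.0036]
tool_rot: [180.0, -0.0, 36.0]
force: [-0.4, 0.0, 0.9]
grip_width: 0.0347
grasp_force: 9.4
```

Contact at the full width of 34.7 mm. I'll go 3 mm lower for a securer bite.

drive_tool(
  moves=[
    {"x":0,"y":0,"z":0,"rx":0,"ry":0,"rz":0,"fingers":-0.3},
    {"x":0,"y":0,"z":0,"rx":0,"ry":0,"rz":0,"fingers":-0.3},
    {"x":0,"y":0,"z":1,"rx":0,"ry":0,"rz":0,"fingers":-0.3},
    {"x":0,"y":0,"z":2,"rx":0,"ry":0,"rz":0,"fingers":-0.3},
    {"x":0,"y":0,"z":3,"rx":0,"ry":0,"rz":0,"fingers":-0.3},
    {"x":0,"y":0,"z":3,"rx":0,"ry":0,"rz":0,"fingers":-0.3},
  ],
)

```text
time_s: 29.8
tool_pos: [0.6797, 0.062, -0.0069]
tool_rot: [-180.0, 0.0, 36.0]
force: [-0.6, -0.5, -0.2]
grip_width: 0.0562
grasp_force: 0.0
```

drive_tool(
  moves=[
    {"x":0,"y":0,"z":1,"rx":0,"ry":0,"rz":0,"fingers":-0.3},
    {"x":0,"y":0,"z":2,"rx":0,"ry":0,"rz":0,"fingers":-0.3},
    {"x":0,"y":0,"z":2,"rx":0,"ry":0,"rz":0,"fingers":-0.3},
  ],
)

```text
time_s: 30.18
tool_pos: [0.6798, 0.062, -0.0088]
tool_rot: [-180.0, 0.0, 36.0]
force: [0.7, -0.3, 0.3]
grip_width: 0.0567
grasp_force: 0.0
```

Still no bench contact. Grip here.

drive_tool(
  moves=[
    {"x":0,"y":0,"z":0,"rx":0,"ry":0,"rz":0,"fingers":0.3},
    {"x":0,"y":0,"z":0,"rx":0,"ry":0,"rz":0,"fingers":0.3},
    {"x":0,"y":0,"z":0,"rx":0,"ry":0,"rz":0,"fingers":1},
    {"x":0,"y":0,"z":0,"rx":0,"ry":0,"rz":0,"fingers":1},
    {"x":0,"y":0,"z":0,"rx":0,"ry":0,"rz":0,"fingers":1},
    {"x":0,"y":0,"z":0,"rx":0,"ry":0,"rz":0,"fingers":1},
  ],
  force=20,
)

```text
time_s: 30.92
tool_pos: [0.68, 0.0619, -0.0086]
tool_rot: [180.0, 0.0, 36.0]
force: [-0.7, -0.5, 0.8]
grip_width: 0.035
grasp_force: 18.6
```

```bash
python3 go.py 555,-320,80,66.4
```

```text
t 30.93 [680.   61.9  -8.6] [180.   0.  36.] q [ 15.  36. -31.  89.  20.  61. -75.] F [-0.7 -0.5  0.8] w 35.0 g 18.6
555,-320,80,66.4 -> [-325.7  235.4  -88.6] [ 0.    0.   -0.53]
```

drive_tool(
  moves=[
    {"x":0,"y":0,"z":-8,"rx":0,"ry":0,"rz":0,"fingers":1},
    {"x":0,"y":0,"z":-25,"rx":0,"ry":0,"rz":0,"fingers":1},
    {"x":0,"y":0,"z":-50,"rx":0,"ry":0,"rz":0,"fingers":1},
    {"x":0,"y":0,"z":-60,"rx":0,"ry":0,"rz":0,"fingers":1},
    {"x":0,"y":0,"z":-60,"rx":0,"ry":0,"rz":0,"fingers":1},
  ],
)

```text
time_s: 31.55
tool_pos: [0.6807, 0.0622, 0.0527]
tool_rot: [179.9, -0.1, 36.0]
force: [-0.7, -0.8, -2.9]
grip_width: 0.0354
grasp_force: 18.6
```

drive_tool(
  moves=[
    {"x":-8,"y":6,"z":-10,"rx":0,"ry":0,"rz":0,"fingers":1},
    {"x":-28,"y":20,"z":-20,"rx":0,"ry":0,"rz":-0.04,"fingers":1},
    {"x":-60,"y":42,"z":-20,"rx":0,"ry":0,"rz":-0.1,"fingers":1},
    {"x":-97,"y":68,"z":-20,"rx":0,"ry":0,"rz":-0.16,"fingers":1},
    {"x":-134,"y":93,"z":-20,"rx":0,"ry":0,"rz":-0.22,"fingers":1},
    {"x":-171,"y":119,"z":-20,"rx":0,"ry":0,"rz":-0.28,"fingers":1},
    {"x":-208,"y":145,"z":-20,"rx":0,"ry":0,"rz":-0.34,"fingers":1},
    {"x":-245,"y":171,"z":-20,"rx":0,"ry":0,"rz":-0.4,"fingers":1},
    {"x":-282,"y":197,"z":-20,"rx":0,"ry":0,"rz":-0.46,"fingers":1},
    {"x":-310,"y":217,"z":-20,"rx":0,"ry":0,"rz":-0.51,"fingers":1},
    {"x":-323,"y":225,"z":-20,"rx":0,"ry":0,"rz":-0.53,"fingers":1},
    {"x":-327.2,"y":228.3,"z":-10,"rx":0,"ry":0,"rz":-0.53,"fingers":1},
    {"x":-327.2,"y":228.3,"z":10,"rx":0,"ry":0,"rz":-0.53,"fingers":1},
    {"x":-327.2,"y":228.3,"z":28,"rx":0,"ry":0,"rz":-0.53,"fingers":1},
    {"x":-327.2,"y":228.3,"z":38,"rx":0,"ry":0,"rz":-0.53,"fingers":1},
    {"x":-327.2,"y":228.3,"z":42,"rx":0,"ry":0,"rz":-0.53,"fingers":1},
    {"x":-327.2,"y":228.3,"z":42,"rx":0,"ry":0,"rz":-0.53,"fingers":1},
    {"x":-327.2,"y":228.3,"z":42,"rx":0,"ry":0,"rz":-0.53,"fingers":1},
  ],
)

```text
time_s: 33.8
tool_pos: [0.5502, -0.3153, 0.0101]
tool_rot: [179.9, 0.0, 66.4]
force: [-0.0, 0.9, -2.3]
grip_width: 0.035
grasp_force: 18.8
```

```bash
python3 go.py 549.6,-314.8,-5,66.4
```

```text
t 33.80 [ 550.2 -315.3   10.1] [179.9   0.   66.4] q [ 52.  29. -32.  96.  17.  60.  -8.] F [-0.   0.9 -2.3] w 35.0 g 18.8
549.6,-314.8,-5,66.4 -> [ 0.2 -0.7 15.1] [ 0.001  0.    -0.   ]
```

drive_tool(
  moves=[
    {"x":0,"y":0,"z":6,"rx":0,"ry":0,"rz":0,"fingers":1},
    {"x":0,"y":0,"z":11,"rx":0,"ry":0,"rz":0,"fingers":1},
    {"x":0,"y":0,"z":13.5,"rx":0,"ry":0,"rz":0,"fingers":1},
    {"x":0,"y":0,"z":14.3,"rx":0,"ry":0,"rz":0,"fingers":1},
    {"x":0,"y":0,"z":14.3,"rx":0,"ry":0,"rz":0,"fingers":1},
    {"x":0,"y":0,"z":14.3,"rx":0,"ry":0,"rz":0,"fingers":1},
  ],
)

```text
time_s: 34.55
tool_pos: [0.5497, -0.3152, -0.0048]
tool_rot: [180.0, 0.0, 66.4]
force: [0.7, 0.7, -1.4]
grip_width: 0.0349
grasp_force: 18.8
```

drive_tool(
  moves=[
    {"x":0,"y":0,"z":0.5,"rx":0,"ry":0,"rz":0,"fingers":1},
    {"x":0,"y":0,"z":0.5,"rx":0,"ry":0,"rz":0,"fingers":1},
  ],
)

```text
time_s: 34.8
tool_pos: [0.5495, -0.3151, -0.0054]
tool_rot: [180.0, 0.0, 66.4]
force: [0.3, -0.1, -2.7]
grip_width: 0.0346
grasp_force: 18.8
```

drive_tool(
  moves=[
    {"x":0,"y":0,"z":0.3,"rx":0,"ry":0,"rz":0,"fingers":1},
    {"x":0,"y":0,"z":0.3,"rx":0,"ry":0,"rz":0,"fingers":1},
    {"x":0,"y":0,"z":0.3,"rx":0,"ry":0,"rz":0,"fingers":1},
  ],
)

```text
time_s: 35.17
tool_pos: [0.5496, -0.3151, -0.0056]
tool_rot: [180.0, 0.0, 66.4]
force: [-0.4, -0.2, 0.0]
grip_width: 0.035
grasp_force: 18.8
```

drive_tool(
  moves=[
    {"x":0,"y":0,"z":0.4,"rx":0,"ry":0,"rz":0,"fingers":1},
    {"x":0,"y":0,"z":0.4,"rx":0,"ry":0,"rz":0,"fingers":1},
  ],
)

```text
time_s: 35.42
tool_pos: [0.5496, -0.3151, -0.0056]
tool_rot: [180.0, 0.0, 66.4]
force: [-1.8, 1.0, 4.2]
grip_width: 0.0345
grasp_force: 18.8
```

Set down, with the load taken by the floor. Release a little, lift, and go over the narrow flange.

drive_tool(
  moves=[
    {"x":0,"y":0,"z":0,"rx":0,"ry":0,"rz":0,"fingers":-0.1},
    {"x":0,"y":0,"z":0,"rx":0,"ry":0,"rz":0,"fingers":-0.1},
    {"x":0,"y":0,"z":0,"rx":0,"ry":0,"rz":0,"fingers":-0.1},
    {"x":0,"y":0,"z":-10,"rx":0,"ry":0,"rz":0,"fingers":-0.1},
    {"x":0,"y":0,"z":-35,"rx":0,"ry":0,"rz":0,"fingers":-0.3},
    {"x":0,"y":0,"z":-70,"rx":0,"ry":0,"rz":0,"fingers":-1},
    {"x":15,"y":-15,"z":-90,"rx":0,"ry":0,"rz":0,"fingers":-1},
    {"x":40,"y":-41,"z":-96,"rx":0,"ry":0,"rz":0,"fingers":-1},
    {"x":72,"y":-73,"z":-96,"rx":0,"ry":0,"rz":0,"fingers":-1},
    {"x":104,"y":-106,"z":-96,"rx":0,"ry":0,"rz":0,"fingers":-1},
    {"x":136,"y":-138,"z":-96,"rx":0,"ry":0,"rz":0,"fingers":-1},
    {"x":166,"y":-169,"z":-96,"rx":0,"ry":0,"rz":0,"fingers":-1},
    {"x":186,"y":-189,"z":-96,"rx":0,"ry":0,"rz":0,"fingers":-1},
    {"x":195.9,"y":-199.4,"z":-96,"rx":0,"ry":0,"rz":0,"fingers":-1},
    {"x":195.9,"y":-199.4,"z":-96,"rx":0,"ry":0,"rz":0,"fingers":-1},
    {"x":195.9,"y":-199.4,"z":-96,"rx":0,"ry":0,"rz":0,"fingers":-1},
    {"x":195.9,"y":-199.4,"z":-96,"rx":0,"ry":0,"rz":0,"fingers":-1},
  ],
)

```text
time_s: 37.55
tool_pos: [0.4456, -0.0567, 0.0898]
tool_rot: [-180.0, -0.0, 66.3]
force: [0.4, 0.9, 0.6]
grip_width: 0.0869
grasp_force: 0.0
```

```bash
python3 go.py 445.2,-55.6,8,66.4; python3 - <<'E'
from cell import vision
from fit import *
c=vision.read_camera("wrist")
print([np.round(fit([c],"flange_narrow",[.4452,-.0556],[0])[0]*1000,1)])
E
```

```text
t 37.55 [445.6 -56.7  89.8] [-180.    -0.    66.3] q [ 48.   1. -44. 117.   1.  62. -20.] F [0.4 0.9 0.6] w 86.9 g 0.0
445.2,-55.6,8,66.4 -> [ 0.8 -0.8 81.8] [-0.    -0.    -0.002]
[array([444.8, -55.9, 130.1])]
```

drive_tool(
  moves=[
    {"x":0.4,"y":-0.5,"z":25,"rx":0,"ry":0,"rz":0,"fingers":-1},
    {"x":0.4,"y":-0.5,"z":50,"rx":0,"ry":0,"rz":0,"fingers":-1},
    {"x":0.4,"y":-0.5,"z":66,"rx":0,"ry":0,"rz":0,"fingers":-1},
    {"x":0.4,"y":-0.5,"z":76,"rx":0,"ry":0,"rz":0,"fingers":-1},
    {"x":0.4,"y":-0.5,"z":80,"rx":0,"ry":0,"rz":0,"fingers":-1},
    {"x":0.4,"y":-0.5,"z":81.8,"rx":0,"ry":0,"rz":0,"fingers":-1},
    {"x":0.4,"y":-0.5,"z":81.8,"rx":0,"ry":0,"rz":0,"fingers":-1},
    {"x":0.4,"y":-0.5,"z":81.8,"rx":0,"ry":0,"rz":0,"fingers":-1},
  ],
)

```text
time_s: 38.6
tool_pos: [0.4454, -0.0553, 0.0085]
tool_rot: [179.9, 0.0, 66.4]
force: [0.3, -0.6, -0.5]
grip_width: 0.0871
grasp_force: 0.0
```

drive_tool(
  moves=[
    {"x":0,"y":0,"z":0,"rx":0,"ry":0,"rz":0,"fingers":1},
    {"x":0,"y":0,"z":0,"rx":0,"ry":0,"rz":0,"fingers":1},
    {"x":0,"y":0,"z":0,"rx":0,"ry":0,"rz":0,"fingers":1},
    {"x":0,"y":0,"z":0,"rx":0,"ry":0,"rz":0,"fingers":1},
    {"x":0,"y":0,"z":0,"rx":0,"ry":0,"rz":0,"fingers":1},
    {"x":0,"y":0,"z":0,"rx":0,"ry":0,"rz":0,"fingers":1},
    {"x":0,"y":0,"z":0,"rx":0,"ry":0,"rz":0,"fingers":1},
    {"x":0,"y":0,"z":0,"rx":0,"ry":0,"rz":0,"fingers":1},
    {"x":0,"y":0,"z":0,"rx":0,"ry":0,"rz":0,"fingers":1},
  ],
  force=30,
)

```text
time_s: 39.72
tool_pos: [0.4451, -0.0552, 0.0081]
tool_rot: [180.0, 0.0, 66.4]
force: [1.0, -0.6, -0.5]
grip_width: 0.0274
grasp_force: 30.0
```

```bash
python3 go.py 458,-274.8,8,66.4
```

```text
t 39.73 [445.1 -55.2   8.1] [180.    0.   66.4] q [ 46.   9. -44. 121.   8.  52. -26.] F [ 1.  -0.6 -0.5] w 27.4 g 30.0
458,-274.8,8,66.4 -> [-1.961e+02  9.970e+01  1.000e-01] [0. 0. 0.]
```

drive_tool(
  moves=[
    {"x":0,"y":0,"z":-8,"rx":0,"ry":0,"rz":0,"fingers":1},
    {"x":0,"y":0,"z":-30,"rx":0,"ry":0,"rz":0,"fingers":1},
    {"x":0,"y":0,"z":-58,"rx":0,"ry":0,"rz":0,"fingers":1},
    {"x":-10,"y":5,"z":-75,"rx":0,"ry":0,"rz":0,"fingers":1},
    {"x":-32,"y":16,"z":-80,"rx":0,"ry":0,"rz":0,"fingers":1},
    {"x":-65,"y":33,"z":-80,"rx":0,"ry":0,"rz":0,"fingers":1},
    {"x":-100,"y":51,"z":-80,"rx":0,"ry":0,"rz":0,"fingers":1},
    {"x":-135,"y":69,"z":-80,"rx":0,"ry":0,"rz":0,"fingers":1},
    {"x":-165,"y":84,"z":-80,"rx":0,"ry":0,"rz":0,"fingers":1},
    {"x":-186,"y":95,"z":-80,"rx":0,"ry":0,"rz":0,"fingers":1},
    {"x":-195.7,"y":99.5,"z":-76,"rx":0,"ry":0,"rz":0,"fingers":1},
    {"x":-195.7,"y":99.5,"z":-60,"rx":0,"ry":0,"rz":0,"fingers":1},
    {"x":-195.7,"y":99.5,"z":-40,"rx":0,"ry":0,"rz":0,"fingers":1},
    {"x":-195.7,"y":99.5,"z":-24,"rx":0,"ry":0,"rz":0,"fingers":1},
    {"x":-195.7,"y":99.5,"z":-16,"rx":0,"ry":0,"rz":0,"fingers":1},
    {"x":-195.7,"y":99.5,"z":-14,"rx":0,"ry":0,"rz":0,"fingers":1},
    {"x":-195.7,"y":99.5,"z":-14,"rx":0,"ry":0,"rz":0,"fingers":1},
  ],
)

```text
time_s: 41.85
tool_pos: [0.4582, -0.2744, 0.0224]
tool_rot: [180.0, 0.0, 66.4]
force: [1.1, -0.3, -4.5]
grip_width: 0.0271
grasp_force: 30.0
```

drive_tool(
  moves=[
    {"x":0,"y":0,"z":4,"rx":0,"ry":0,"rz":0,"fingers":1},
    {"x":0,"y":0,"z":8,"rx":0,"ry":0,"rz":0,"fingers":1},
    {"x":0,"y":0,"z":9.5,"rx":0,"ry":0,"rz":0,"fingers":1},
    {"x":0,"y":0,"z":10.3,"rx":0,"ry":0,"rz":0,"fingers":1},
    {"x":0,"y":0,"z":10.3,"rx":0,"ry":0,"rz":0,"fingers":1},
    {"x":0,"y":0,"z":10.3,"rx":0,"ry":0,"rz":0,"fingers":1},
  ],
)

```text
time_s: 42.6
tool_pos: [0.4579, -0.2744, 0.0118]
tool_rot: [180.0, 0.0, 66.4]
force: [-0.2, -0.1, -5.6]
grip_width: 0.0271
grasp_force: 30.0
```

drive_tool(
  moves=[
    {"x":0,"y":0,"z":0.4,"rx":0,"ry":0,"rz":0,"fingers":1},
    {"x":0,"y":0,"z":0.7,"rx":0,"ry":0,"rz":0,"fingers":1},
    {"x":0,"y":0,"z":0.7,"rx":0,"ry":0,"rz":0,"fingers":1},
  ],
)

```text
time_s: 42.98
tool_pos: [0.4578, -0.2743, 0.0111]
tool_rot: [180.0, 0.0, 66.4]
force: [0.1, 0.8, -3.4]
grip_width: 0.0275
grasp_force: 30.0
```

drive_tool(
  moves=[
    {"x":0,"y":0,"z":0.3,"rx":0,"ry":0,"rz":0,"fingers":1},
    {"x":0,"y":0,"z":0.4,"rx":0,"ry":0,"rz":0,"fingers":1},
    {"x":0,"y":0,"z":0.4,"rx":0,"ry":0,"rz":0,"fingers":1},
  ],
)

```text
time_s: 43.35
tool_pos: [0.4578, -0.2744, 0.0111]
tool_rot: [180.0, 0.0, 66.4]
force: [-1.5, 0.6, 2.0]
grip_width: 0.0275
grasp_force: 30.0
```

Contact. Release, lift, and move clear.

drive_tool(
  moves=[
    {"x":0,"y":0,"z":0,"rx":0,"ry":0,"rz":0,"fingers":-0.4},
    {"x":0,"y":0,"z":0,"rx":0,"ry":0,"rz":0,"fingers":-0.4},
    {"x":0,"y":0,"z":0,"rx":0,"ry":0,"rz":0,"fingers":-0.4},
    {"x":0,"y":0,"z":0,"rx":0,"ry":0,"rz":0,"fingers":-0.4},
    {"x":0,"y":0,"z":-20,"rx":0,"ry":0,"rz":0,"fingers":-0.4},
    {"x":0,"y":0,"z":-55,"rx":0,"ry":0,"rz":0,"fingers":-0.4},
    {"x":0,"y":0,"z":-100,"rx":0,"ry":0,"rz":0,"fingers":-0.4},
    {"x":0,"y":0,"z":-140,"rx":0,"ry":0,"rz":0,"fingers":-0.4},
    {"x":50,"y":0,"z":-160,"rx":0,"ry":0,"rz":0,"fingers":-1},
    {"x":105,"y":0,"z":-160,"rx":0,"ry":0,"rz":0,"fingers":-1},
    {"x":150,"y":0,"z":-160,"rx":0,"ry":0,"rz":0,"fingers":-1},
    {"x":150,"y":0,"z":-160,"rx":0,"ry":0,"rz":0,"fingers":-1},
    {"x":150,"y":0,"z":-160,"rx":0,"ry":0,"rz":0,"fingers":-1},
  ],
)

```text
time_s: 44.98
tool_pos: [0.5176, -0.1375, 0.1705]
tool_rot: [-180.0, 0.0, 66.4]
force: [0.1, -1.1, -0.1]
grip_width: 0.0868
grasp_force: 0.0
```

```bash
python3 - <<'E'
from cell import vision
from fit import *
s=vision.read_camera("scene");t=vision.read_camera("top")
for n,p in(("nipple_short",[.448,.0776]),("tee",[.5609,.065])):
    q,f=fit([s],n,p,[np.deg2rad(27.3)]); print(n,(q[:2]*1000).round(1),np.rad2deg(q[2]).round(1),round(f))
I=lambda c,a,b,x,y,w,h: cv2.resize(c["image"][a:b,x:y,::-1],(w,h),interpolation=cv2.INTER_CUBIC)
cv2.imwrite("pics/fin.png",np.vstack([np.hstack([I(s,130,220,210,350,400,257),I(s,290,450,360,560,400,257)]),np.hstack([I(t,200,340,400,540,300,300),I(t,220,340,110,250,350,300),np.zeros((300,150,3),np.uint8)])]))
E
```

```text
nipple_short [447.8  77.4] 36.2 29
tee [560.7  64.9] 27.1 93
```

View pics/fin.png

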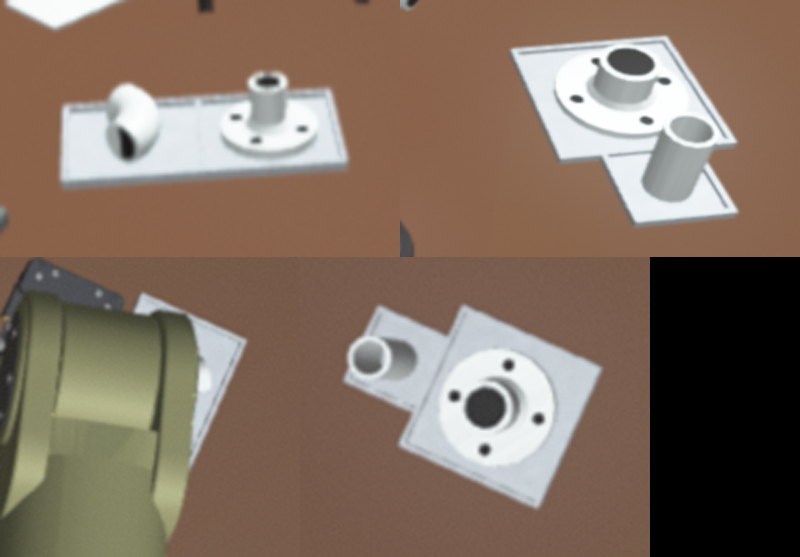

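The final picture shows the elbow at (132,122) and the narrow flange at (268,130) flat in separate bays. The wide flange at (625,90) and tall nipple at (680,160) are in theirs. The tee and short nipple have not moved.

```bash
python3 -c "
from cell import workorder; print(workorder.sign_off())"
```

```text
the job is handed in; nothing more can be done
None
```

Both kits are made up and the job is handed in at about 45 s: all four pieces were set down in their bays and look flat in the final pictures, and the tee and short nipple have not moved. The first try at the elbow closed on nothing, but the piece did not shift.

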